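# Park the bench tools in the locking rack

### The job

Put the two tools away for the night: take the thick desoldering pump and the slim driver out of their slanted rests and stand each upright, handle up, in the socket of the tool rack that fits it, pushed in until its collar sits on the rack; lower them in, do not drop them. With both tools in, swing the rack's hinged steel hasp over between them, fully down until it lies in its catch with the staple through its slot, let go, and leave the meter, solder spool and circuit board where they are.

Things in the scene. Friction and masses are not known exactly. Their poses are not given: they have to be found in the camera images.
- pump: thick desoldering pump, loose, straight, round, 143 mm long, about 80 g. Origin: centre of its pointed lower end; z axis along it to the handle's end. 7 mm point to z = 10 mm, cone to 26, 18 mm thick shank to 58, black collar 38 mm in diameter 58 to 64, handle 20 mm in diameter (bare aluminium with black bands) 64 to 143. Starts in its rest, leaning 30 degrees; grip the handle
- driver: slim driver, loose, straight, round, 143 mm long, about 60 g. Origin: centre of its pointed lower end; z axis along it to the handle's end. 7 mm point to z = 10 mm, cone to 26, 12 mm thick shank to 58, black collar 38 mm in diameter 58 to 64, handle 14 mm in diameter (black with a steel end) 64 to 143. Starts in its rest, leaning 30 degrees; grip the handle
- pump_rest: fixed rest: dark steel base 100 x 80 x 8 mm with a square aluminium sleeve 40 x 40 mm, 66 mm long, bore 21 mm, leaning 30 degrees from vertical in the rest's x-z plane, upper end towards the rest's -x (roughly to the robot). Origin: centre of the base's underside; sleeve mouth at (-11, 0, 75.7) mm. The pump starts in it, collar on the mouth
- driver_rest: fixed rest: dark steel base 100 x 80 x 8 mm with a square aluminium sleeve 40 x 40 mm, 66 mm long, bore 15 mm, leaning 30 degrees from vertical in the rest's x-z plane, upper end towards the rest's -x (roughly to the robot). Origin: centre of the base's underside; sleeve mouth at (-11, 0, 75.7) mm. The driver starts in it, collar on the mouth
- rack: fixed white plastic block 150 x 180 x 70 mm (x, y, z). Origin: centre of its underside. Two upright sockets in its top at x = 0: wide at y = +52 mm, narrow at y = -52 mm. On top: hinge lugs at x = -62 (18 mm high, y within 22 mm); catch at x = 37 to 73, y within 20: steel pad 9 mm high, wire staple at x = 49 to 60 reaching 26 mm above the block. The hasp swings in the plane y = 0
- wide_socket (a point): centre of the mouth of the wide socket (bore 21.5 mm, 64 mm deep, 2 mm chamfer), on the rack's top face; axes as the rack
- narrow_socket (a point): centre of the mouth of the narrow socket (bore 15.5 mm, 64 mm deep, 2 mm chamfer), on the rack's top face; axes as the rack
- hasp (a joint): rad: 0 = closed, level along the rack's +x; 1.57 upright; stop 1.95, leaning to the rack's -x; starts 1.6 to 1.9. Stiff (0.1 N m), stays where left, no spring. Steel strip 22 mm wide, 4 thick, 136 long; cross plate 75 wide at 44 to 80 mm from the hinge, slot for the staple at 105 to 128. Closed, its upper face is 14 mm above the block and its plate just over the tools' collars
- hasp_hinge (a point): centre of the hasp's hinge axis, 12 mm above the rack's top at the rack's x = -62 mm, y = 0; axes as the rack (the hinge axis is its y axis)
- hasp_tip (a point): middle of the free end of the hasp, 136 mm from the hinge; its x axis points along the hasp away from the hinge, its z axis is the face that is uppermost when closed
- meter: bystander: orange and black multimeter lying on the bench, 90 x 160 x 45 mm; origin: centre of its underside
- spool: bystander: spool of solder wire standing on its flange, 54 mm diameter, 42 mm high; origin: centre of its underside
- board: bystander: red circuit board with parts on it, 80 x 110 mm, 24 mm high; origin: centre of its underside
Mind the look-alikes: they are no part of the job. What is shaped like the pump but purple is not meant.

How it is judged:
By the outcome, as a careful person would: the job done as asked, in the order asked, and still so for the second after the job is handed in, with the robot touching nothing.
It also fails if it takes over 72 s, if anything falls off the work surface, if the arm or the gripper's body presses on something with over 40 N, if the wrist force passes 120 N, or if a joint passes its speed limit or range.

### The arm

A 6-joint arm with a two-finger parallel gripper is mounted at the origin on the work surface. World frame = base frame: x ahead of the robot, y to its left, z up, the work surface at z = 0. Lengths are in m, angles in rad, forces in N, time in s.
With the tool pointing down it reaches from about 0.35 to 0.725 m from the base axis. Payload 4.3 kg.
Tool frame: the origin (TCP) lies at the very end of the fingers, on their centre line; the grasp point (between the pads) lies ctrl.tcp_to_grasp behind it (ctrl.tcp_to_grasp is the distance from the TCP to the grasp point, in m); z points along the fingers, y is the direction in which the jaws open and shut (so a half turn about z gives the same grasp; the last joint's range is limited). The gripper opens to 85 mm and grips with 20 to 120 N. Pads are 22 mm wide; open, the fingers measure 114 mm over their backs; the gripper's body (76 mm by 85 mm) begins 54 mm behind the grasp point. The pads swing forward as they close: fully open they stand 13 mm farther back than shut.
Start: joints at [1.189, 0.377, 0.081, 1.274, 0, 1.46], TCP at [0.154, 0.554, 0.231] pointing down, gripper open.
Joint ranges: [-2.72, 2.72], [-0.84, 1.66], [-1.02, 1.22], [-1.77, 2.12], [-1.37, 1.28], [-3.14, 3.14]. Speed limits (rad/s): [2.57, 2.57, 3.14, 3.14, 3.14, 3.14].

### API

Orientations are given as a unit quaternion [w, x, y, z].
In Python, from plant import ctrl, imaging, job gives the robot as it stands.
- The arm moves only by the tool drive_tool, never from a script. Its argument "steps" is a list of rows, each a list of 5 numbers: the gripper's target within -1 to 1 (fully open at 1, half-way at 0, shut at -1), then the shift along the tool's x, y, z in m, then the turn about the tool's z in degrees. In form: [[jaw, dx, dy, dz, twist], ...]. A call has 1 to 12 rows; each row is the pose to reach, as a shift and turn from the pose commanded when the call began, along the tool's axes at that moment; what a row does not reach only later rows make up. A row lasts 1/10 s, in which the tool goes at most 50 mm and 8.59 degrees, less where a joint would pass 70% of its speed; a pose out of reach is approached as far as the arm can. A call with a gripper value outside its range is refused whole. The fingers move at their own pace and stop on an object; "squeeze" is the grip in N (left out, the last holds). Time passes only in rows, so rows that repeat a pose let the fingers close. It gives the time, the measured TCP pose, the force and the opening at its end, in the units of the state.
- ctrl.sense(): the state, without advancing time (a new reading comes with each control period).
- imaging.snapshot(name): name is "scene" or "top" or "wrist"; returns (picture, depth): 384x512x3 uint8, blue, green, red; 384x512 float32, m along the optical axis (not along the pixel's ray), 0 where there is no reading.
- imaging.camera_info(name): a dict with "mtx" (3x3 intrinsics, pixels), "world_to_cam" (4x4, takes a point from world to camera coordinates); the wrist camera has in their place "hand_eye" (4x4, takes a point from camera to tool coordinates, whose origin is the TCP and whose axes are the flange's). Camera axes: x right, y down, z forward; pixel columns grow to the right and rows downward; lengths in m; the calibration is good to about 2 mm. A picture is of the moment at which its call begins: read the wrist's pose just before it. camera_info takes no time and is no camera call.
- job.hand_in(): hands the job in, once; it reports no verdict.
The state is a dict: "time": time; "joint_positions": joint angles; "joint_velocities": joint speeds; "effort": joint torques, N m; "tcp_pos": TCP position; "tcp_rot": TCP orientation; "force": force on the tool from outside, world axes, zero at the start; "wrist_torque": the same for the moment, N m; "grip_width": opening from 0.0 (shut) to 1.0 (fully open).
Only numpy, scipy, OpenCV 4.12 (cv2) and the standard library are available. Lean on these libraries where they do the work, as an engineer would, in place of code of your own. Each camera call takes 0.05 s, during which the arm holds its last target. There are 200 camera calls.

## Working session

There is one attempt and no reset: what is moved stays moved. The work goes in short steps, Python scripts to look and compute and a tool call to move; the robot and the scene stay as the last step left them, time stands still between calls to the robot, and variables do not carry over. Pictures are saved under pics/ and viewed, about 8 in all and at most 12, crops included, and the job is handed in when it is done.

Besides the shell and the picture viewer there is one more tool, called after ">>>" as a command line: name --pt "numbers of a row" for each row, then --argument value for the rest. drive_tool: Moves the arm, as the interface text tells. Its arguments: {"type":"object","properties":{"steps":{"type":"array","items":{"type":"array","items":{"type":"number"}}},"squeeze":{"type":"number"}},"required":["steps"]}

```bash
ls; mkdir -p pics; python3 - <<'E'
from plant import ctrl, imaging, job
import cv2, numpy as np
print(ctrl.sense(), ctrl.tcp_to_grasp)
for n in ("scene","top"):
    p,d=imaging.snapshot(n); cv2.imwrite(f"pics/{n}0.png",p); np.save(f"pics/{n}0.npy",d)
    i=imaging.camera_info(n); print(n,i)
print(imaging.camera_info("wrist"))
a=cv2.imread("pics/scene0.png");b=cv2.imread("pics/top0.png")
cv2.imwrite("pics/a.png",cv2.resize(a,(800,600)));cv2.imwrite("pics/b.png",cv2.resize(b,(800,600)))
E
```

```text
pics
{'time': 0.0, 'joint_positions': array([1.18872097e+00, 3.78087122e-01, 7.96487970e-02, 1.27436952e+00,
       1.24244154e-05, 1.46049844e+00]), 'joint_velocities': array([-3.30042502e-04,  9.95500862e-05,  1.06222854e-03, -1.08273103e-04,
       -1.11390121e-03,  6.61170259e-04]), 'effort': array([-2.93235814e-05, -4.63603950e+01,  2.69877255e+01,  2.08723062e-02,
       -1.21293356e-04, -4.39429773e-07]), 'tcp_pos': array([0.15410748, 0.55330766, 0.23035598]), 'tcp_rot': array([-2.51135536e-04,  1.35470845e-01,  9.90780823e-01, -9.73919355e-04]), 'force': array([ 0.34543542, -0.69737383, -0.04623737]), 'wrist_torque': array([-0.00446241, -0.01633183,  0.00896026]), 'grip_width': 0.9998566397456421} 0.0187
scene {'mtx': array([[388.93113429,   0.        , 251.53614953],
       [  0.        , 388.93113429, 187.71260509],
       [  0.        ,   0.        ,   1.        ]]), 'world_to_cam': array([[ 0.50548649,  0.86280252, -0.00743145, -0.29707474],
       [ 0.74194634, -0.43904535, -0.50670979, -0.35872876],
       [-0.44045322,  0.25062122, -0.86208466,  1.5346266 ],
       [ 0
[... 394 characters left out ...]
25302e-01],
       [ 1.21109782e-01, -1.58890560e-03, -9.92637847e-01,
         1.62749085e+00],
       [ 0.00000000e+00,  0.00000000e+00,  0.00000000e+00,
         1.00000000e+00]])}
{'mtx': array([[308.06254227,   0.        , 252.02777983],
       [  0.        , 308.06254227, 192.11428964],
       [  0.        ,   0.        ,   1.        ]]), 'hand_eye': array([[ 1.43948233e-04, -9.65169401e-01, -2.61625700e-01,
         6.66082011e-02],
       [ 9.99999483e-01,  4.02170716e-04, -9.33450764e-04,
         2.65614124e-04],
       [ 1.00615631e-03, -2.61625431e-01,  9.65168960e-01,
        -1.42121704e-01],
       [ 0.00000000e+00,  0.00000000e+00,  0.00000000e+00,
         1.00000000e+00]])}
```

View pics/a.png

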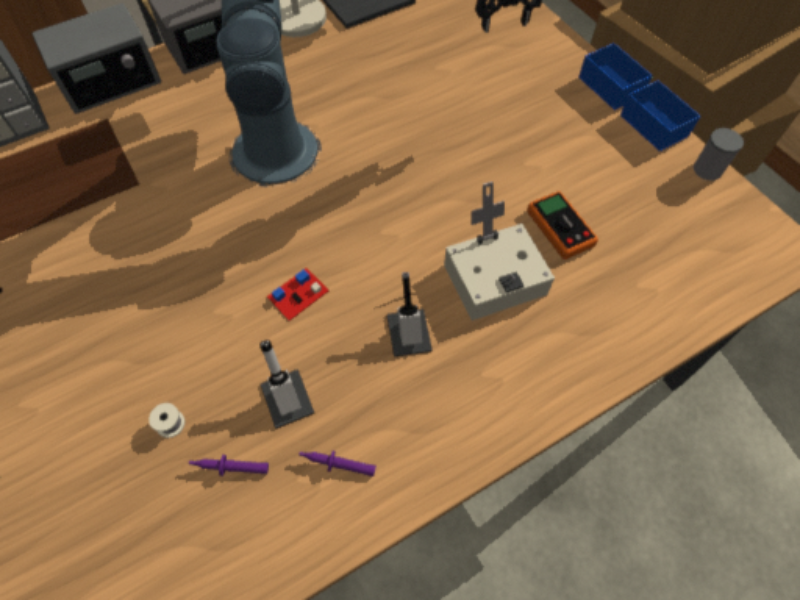

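View pics/b.png

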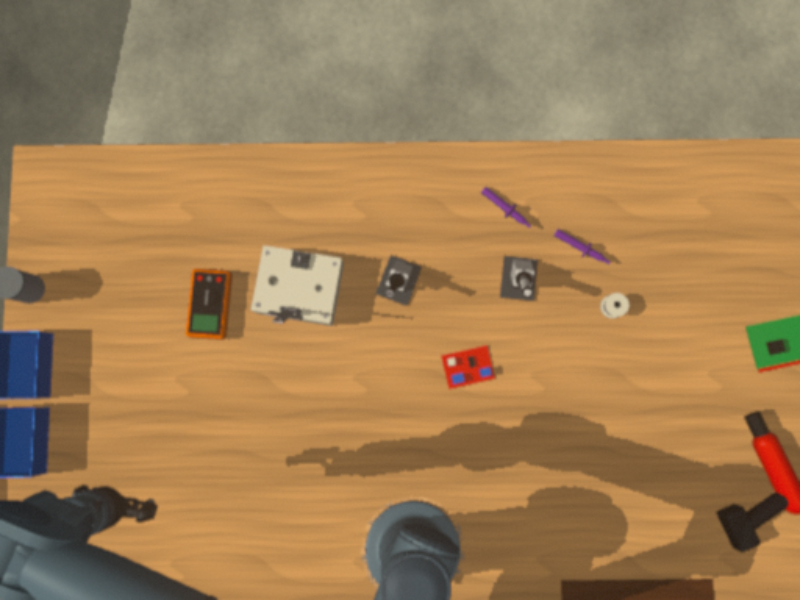

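Candidates for the pump (800-px scene view): the aluminium-handled tool in its rest at (272,365), and two purple ones lying at (230,466) and (338,463). The bare-aluminium one in its rest matches. The driver is the black one at (407,295), and the rack is at (498,268) with its hasp upright. Next I'll measure with depth.

```bash
cat > h.py <<'E'
from plant import ctrl, imaging, job
import cv2, numpy as np
from scipy.spatial.transform import Rotation as R
def cam2world(n):
    i=imaging.camera_info(n)
    if n!="wrist": return i["mtx"],np.linalg.inv(i["world_to_cam"])
    s=ctrl.sense(); T=np.eye(4); q=s["tcp_rot"]; T[:3,:3]=R.from_quat(q[[1,2,3,0]]).as_matrix(); T[:3,3]=s["tcp_pos"]
    return i["mtx"],T@i["hand_eye"]
def cloud(n,p=None,d=None):
    K,T=cam2world(n)
    if d is None: p,d=imaging.snapshot(n)
    v,u=np.mgrid[:384,:512]
    c=np.stack([(u-K[0,2])/K[0,0]*d,(v-K[1,2])/K[1,1]*d,d],-1)
    w=c@T[:3,:3].T+T[:3,3]; w[d<=0]=np.nan
    return p,w
def rect(xy):
    (c,s,a)=cv2.minAreaRect((xy*1000).astype(np.float32)); return np.round(c,1),np.round(s,1),round(a,1)
E
python3 - <<'E'
from h import *
for n in ("top","scene"):
    p,w=cloud(n,cv2.imread(f"pics/{n}0.png"),np.load(f"pics/{n}0.npy"))
    x,y,z=np.moveaxis(w,-1,0); pi=p.astype(int); 
    print(n,"table z",np.nanmedian(z[(x>.3)&(x<.45)&(y<0.3)&(y>0.1)]))
    m=(z>.06)&(z<.08)&(p.min(-1)>120)&(x>.35)&(x<.8)&(y>.1)&(y<.42)
    print("rack",m.sum(),rect(w[m][:,:2]),np.median(z[m]),w[m][:,:2].mean(0))
    m=(z>.085)&(x>.35)&(x<.8)&(y>.1)&(y<.42); q=w[m]
    print("hasp",m.sum(),q.min(0),q.max(0),q[q[:,2]>.17].mean(0), q[q[:,2]<.13].mean(0))
    for t,(a,b) in dict(driver=(-.08,.1),pump=(-.34,-.15)).items():
        g=(y>a)&(y<b)&(x>.4)&(x<.75)
        m=g&(z>.003)&(z<.013)&(p.max(-1)<110); print(t,"base",m.sum(),rect(w[m][:,:2]))
        m=g&(z>.1); q=w[m]; c=q.mean(0); u=np.linalg.svd(q-c)[2][0]; u*=np.sign(u[2])
        print(t,"handle",m.sum(),c,u,q[:,2].max(), "top end",q[q[:,2]>q[:,2].max()-.01].mean(0))
E
```

```text
top table z 0.0002409893084642789
rack 1842 (array([591.5, 258.4]), array([180.7, 151.1]), 79.9) 0.07025774665789286 [0.59050045 0.25797389]
hasp 151 [0.49239855 0.22934406 0.08506984] [0.65822101 0.30885055 0.21845309] [0.49879853 0.2735586  0.19621957] [0.55447085 0.26409741 0.09819228]
driver base 250 (array([608.1,  26.2]), array([77.8, 97.5]), 68.4)
driver handle 41 [0.56907407 0.04237752 0.13347904] [-0.529707   0.2180798  0.8196656] 0.15277472767966982 top end [0.5590589  0.04675349 0.14796726]
pump base 222 (array([ 610. , -254.8]), array([78.4, 97. ]), 83.8)
pump handle 66 [ 0.56874477 -0.24749307  0.13574339] [-0.59702131  0.04413689  0.8010103 ] 0.16447619063201158 top end [ 0.55963241 -0.24438368  0.16219824]
scene table z 0.0010750603318299135
rack 1744 (array([592.9, 255.1]), array([180.9, 151.5]), 79.9) 0.07094526132253187 [0.59345095 0.253602  ]
hasp 403 [0.49275605 0.23169517 0.08508994] [0.65418074 0.30477455 0.21621998] [0.50197683 0.27100341 0.19146633] [0.5363874  0.2653425  0.10434616]
driver base 416 (array([614.1,  24.7]), array([128. , 196.9]), 17.8)
driver handle 87 [0.5754027  0.03721939 0.1292533 ] [-0.50079159  0.20963696  0.83979767] 0.15451118830881272 top end [0.56335706 0.04226212 0.1490356 ]
pump base 469 (array([ 566.5, -263.2]), array([120.3, 371.2]), 76.5)
pump handle 156 [ 0.57704651 -0.25279011  0.13003961] [-0.55546013  0.08166841  0.827523  ] 0.15710790153978904 top end [ 0.56426797 -0.25069772  0.15121018]
```

>>> drive_tool --pt "1 -0.03 -0.045 -0.02 0" --pt "1 -0.06 -0.09 -0.02 0" --pt "1 -0.1 -0.12 -0.02 0" --pt "1 -0.14 -0.15 -0.02 0" --pt "1 -0.17 -0.18 -0.02 0" --pt "1 -0.2 -0.21 -0.02 0" --pt "1 -0.235 -0.25 -0.02 0" --pt "1 -0.27 -0.285 -0.02 0" --pt "1 -0.3 -0.32 -0.02 0" --pt "1 -0.34 -0.36 -0.02 0" --pt "1 -0.37 -0.395 -0.02 0" --pt "1 -0.4 -0.43 -0.02 0"

```text
time: 1.3
tcp_pos: [0.4245, 0.0303, 0.2511]
tcp_rot: [-0.0, 0.136, 0.991, 0.0]
force: [1.7, 0.4, 0.9]
grip_width: 0.996
```

>>> drive_tool --pt "1 -0.035 -0.036 0 -4" --pt "1 -0.07 -0.072 0 -9.4" --pt "1 -0.105 -0.11 0 -9.4" --pt "1 -0.14 -0.15 0 -9.4" --pt "1 -0.175 -0.19 0 -9.4" --pt "1 -0.214 -0.231 0 -9.4" --pt "1 -0.214 -0.231 0 -9.4" --pt "1 -0.214 -0.231 0 -9.4"

```text
time: 2.1
tcp_pos: [0.5687, -0.25, 0.2495]
tcp_rot: [-0.001, 0.055, 0.998, 0.0]
force: [0.1, 1.0, -0.3]
grip_width: 1.003
```

```bash
python3 - <<'E'
from h import *
print(ctrl.sense()["tcp_pos"],ctrl.sense()["tcp_rot"])
p,w=cloud("wrist"); cv2.imwrite("pics/w1.png",cv2.resize(p,(768,576))); np.save("pics/w1.npy",w)
x,y,z=np.moveaxis(w,-1,0)
g=(abs(x-.58)<.1)&(abs(y+.25)<.06)
for a in (.09,.105,.12,.135,.15):
    m=g&(z>a)&(z<a+.015); q=w[m]; print(a,m.sum(),q.mean(0),q[:,1].min(),q[:,1].max(),q[:,0].min(),q[:,0].max())
m=g&(z>.003)&(z<.012); print(rect(w[m][:,:2]),z[m].mean())
E
```

```text
[ 0.56865679 -0.2499799   0.2495353 ] [-7.52907766e-04  5.53389294e-02  9.98467295e-01  3.12753151e-04]
0.09 77 [ 0.59819485 -0.25367271  0.09785885] -0.26272446769045404 -0.24336279485871992 0.588338637590618 0.614513042753271
0.105 75 [ 0.58904915 -0.25306134  0.1128314 ] -0.2614653170167822 -0.24189499722135555 0.5765731421142153 0.5952793364159246
0.12 89 [ 0.58056269 -0.25144402  0.12791595] -0.2602987054154124 -0.2417352604261437 0.5713364879904649 0.5869849295183158
0.135 393 [ 0.56042421 -0.24902707  0.14634035] -0.2597852025959843 -0.23888591152375063 0.5507442396032182 0.5783836281958561
0.15 202 [ 0.56440749 -0.24966126  0.15176783] -0.2587005475507069 -0.2394157175586998 0.5588150054042329 0.5700068953310748
(array([ 612.8, -255.5]), array([ 80.1, 100.3]), 83.0) 0.007485171676032549
```

View pics/w1.png

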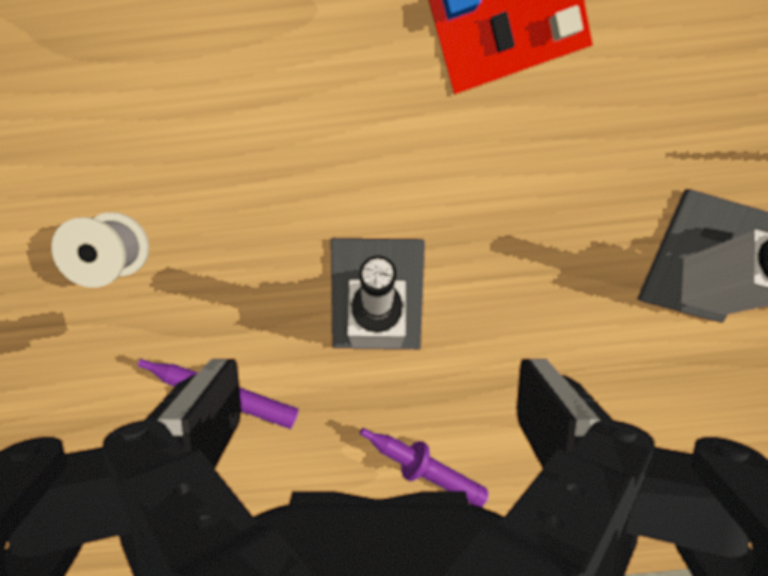

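>>> drive_tool --pt "1 -0.002 0 0.05 0" --pt "1 -0.002 0 0.09 0" --pt "1 -0.002 0 0.125 0" --pt "1 -0.002 0 0.1405 0" --pt "1 -0.002 0 0.1405 0" --pt "-1 -0.002 0 0.1405 0" --pt "-1 -0.002 0 0.1405 0" --pt "-1 -0.002 0 0.1405 0" --pt "-1 -0.002 0 0.1405 0" --pt "-1 -0.002 0 0.1405 0" --pt "-1 -0.002 0 0.1405 0" --pt "-1 -0.002 0 0.1405 0" --squeeze 35

```text
time: 3.35
tcp_pos: [0.5709, -0.249, 0.1115]
tcp_rot: [0.001, 0.054, 0.999, -0.001]
force: [0.7, -4.5, 1.4]
grip_width: 0.226
```

>>> drive_tool --pt "-1 0 -0.001 0 0" --pt "-1 0.005 -0.001 -0.0087 0" --pt "-1 0.01 -0.001 -0.0173 0" --pt "-1 0.015 -0.001 -0.026 0" --pt "-1 0.02 -0.001 -0.0346 0" --pt "-1 0.025 -0.001 -0.0433 0" --pt "-1 0.03 -0.001 -0.052 0" --pt "-1 0.035 -0.001 -0.0606 0" --pt "-1 0.04 -0.001 -0.0693 0" --pt "-1 0.045 -0.001 -0.078 0" --pt "-1 0.05 -0.001 -0.0866 0" --pt "-1 0.05 -0.001 -0.12 0"

```text
time: 4.55
tcp_pos: [0.5174, -0.242, 0.2282]
tcp_rot: [-0.004, 0.054, 0.999, 0.002]
force: [0.3, 0.1, -1.6]
grip_width: 0.224
```

```bash
python3 - <<'E'
from h import *
s=ctrl.sense();print(s["tcp_pos"],s["tcp_rot"],s["joint_positions"],s["force"])
p,w=cloud("scene"); x,y,z=np.moveaxis(w,-1,0)
t=s["tcp_pos"]; cv2.imwrite("pics/s2.png",cv2.resize(p[190:300,110:260],(750,550),interpolation=cv2.INTER_CUBIC))
E
```

```text
[ 0.51743619 -0.2419803   0.22821232] [-0.00357968  0.05400921  0.99853212  0.00194681] [-5.48495717e-01  3.77745597e-01  7.35829358e-02  1.27478328e+00
  2.97334149e-05 -4.40423940e-01] [ 0.25151777  0.10470309 -1.57571564]
```

View pics/s2.png

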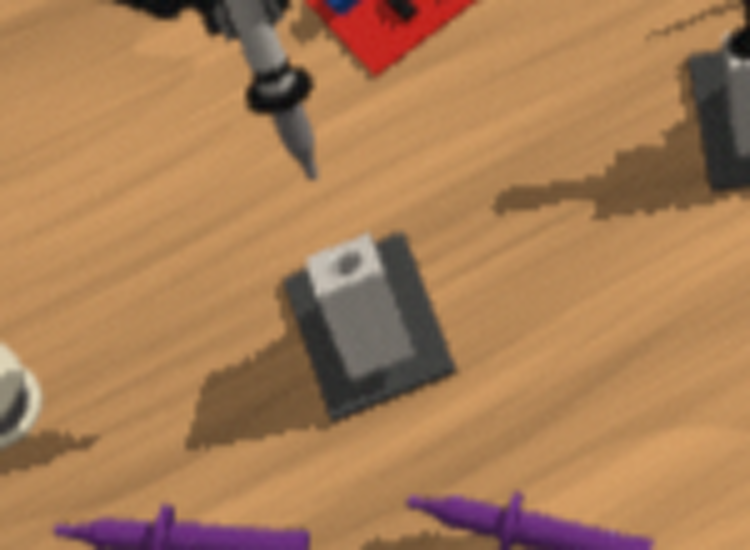

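>>> drive_tool --pt "-1 0 0 -0.04 -3" --pt "-1 0 0.02 -0.06 -10" --pt "-1 0 0.065 -0.06 -18" --pt "-1 -0.005 0.11 -0.06 -26" --pt "-1 -0.008 0.155 -0.06 -34" --pt "-1 -0.01 0.2 -0.06 -42" --pt "-1 -0.012 0.248 -0.06 -50" --pt "-1 -0.014 0.296 -0.06 -58" --pt "-1 -0.016 0.345 -0.06 -66" --pt "-1 -0.018 0.394 -0.06 -74" --pt "-1 -0.02 0.443 -0.06 -80" --pt "-1 -0.02 0.48 -0.06 -86.1"

```text
time: 5.8
tcp_pos: [0.592, 0.2346, 0.291]
tcp_rot: [0.001, -0.645, 0.764, 0.0]
force: [0.4, -0.1, -1.1]
grip_width: 0.226
```

```bash
python3 - <<'E'
from h import *
def px(P):
    i=imaging.camera_info("scene"); c=i["world_to_cam"]@np.r_[P,1]; u=i["mtx"]@c[:3]; return u[:2]/u[2]
print("pred tip before",px([.576,-.248,.145]),"seen 172.6 225.6")
p,w=cloud("scene"); s=ctrl.sense(); print(s["tcp_pos"],s["tcp_rot"],s["joint_positions"])
y=np.deg2rad(-100.1)
print("pred tip now",px(s["tcp_pos"]+[0,0,.0187]-.118*np.array([.5*np.cos(y),.5*np.sin(y),.866])))
cv2.imwrite("pics/s3.png",cv2.resize(p[90:222,250:410],(800,660))[:600])
E
```

```text
pred tip before [172.96291338 224.70891899] seen 172.6 225.6
[0.59162788 0.23978792 0.29024361] [ 0.00162994 -0.64755938  0.76201032  0.00211097] [ 0.28321056  0.51919689  0.45265947  1.50300993  0.00518572 -1.12554668]
pred tip now [339.16504418 138.46109626]
```

View pics/s3.png

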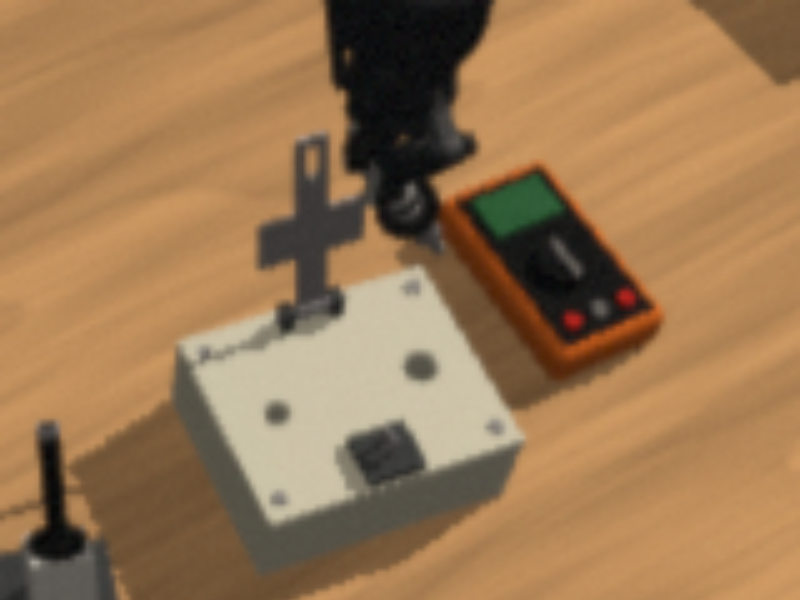

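```bash
cat >> h.py <<'E'
def ray(n,uv,z):
    K,T=cam2world(n); d=T[:3,:3]@np.linalg.solve(K,np.r_[uv,1.]); o=T[:3,3]; return o+d*(z-o[2])/d[2]
def px(n,P):
    K,T=cam2world(n); c=np.linalg.inv(T)@np.r_[P,1]; u=K@c[:3]; return u[:2]/u[2]
def totool(P):  # world TCP target -> tool shift
    s=ctrl.sense(); q=s["tcp_rot"]; M=R.from_quat(q[[1,2,3,0]]).as_matrix()
    print("shift mm",np.round(M.T@(np.array(P)-s["tcp_pos"])*1000,1),"xyaw",np.rad2deg(np.arctan2(M[1,0],M[0,0])),"z",M[:,2].round(3))
E
python3 - <<'E'
from h import *
print(ray("scene",[334.2,163.2],.069),ray("scene",[305.4,172.4],.069))
for n in ("top","scene"):
    p=cv2.imread(f"pics/{n}0.png"); g=p.min(-1)
    for P in ([.6011,.3082,.07],[.5829,.2058,.07]):
        u=px(n,P).astype(int); a=g[u[1]-8:u[1]+9,u[0]-8:u[0]+9].astype(float); wt=np.clip(130-a,0,None)
        wt[np.hypot(*np.mgrid[-8:9,-8:9])>6]=0
        v,uu=np.mgrid[:17,:17]; c=[u[0]-8+(wt*uu).sum()/wt.sum(),u[1]-8+(wt*v).sum()/wt.sum()]
        print(n,c,ray(n,c,.069))
p,w=cloud("scene"); s=ctrl.sense(); y=np.deg2rad(-100.1)
print("pred",px("scene",s["tcp_pos"]+[0,0,.0187]-.118*np.array([.5*np.cos(y),.5*np.sin(y),.866])))
b=p[120:155,320:350]; m=(b.max(-1)<150)&(b.astype(int).max(-1)-b.min(-1)<25); print(np.argwhere(m)[-1][::-1]+[320,120])
totool([.5908,.2501,.1735])
E
```

```text
[0.60368038 0.3081404  0.069     ] [0.58507809 0.20582771 0.069     ]
top [np.float64(174.14435389988358), np.float64(179.0500582072177)] [0.60122642 0.31172566 0.069     ]
top [np.float64(203.29805013927577), np.float64(183.8857938718663)] [0.58294328 0.20903765 0.069     ]
scene [np.float64(333.605511240029), np.float64(162.96011602610588)] [0.60190673 0.307023   0.069     ]
scene [np.float64(304.94545454545454), np.float64(172.26153846153846)] [0.58387919 0.20485645 0.069     ]
pred [338.28349235 138.93796615]
[333 148]
shift mm [-13.1   3.1 116.7] xyaw -99.65100676363488 z [-0.     0.002 -1.   ]
```

>>> drive_tool --pt "-1 -0.017 0.0023 0.02 -0.5" --pt "-1 -0.017 0.0023 0.05 -0.5" --pt "-1 -0.017 0.0023 0.08 -0.5" --pt "-1 -0.017 0.0023 0.105 -0.5" --pt "-1 -0.017 0.0023 0.12 -0.5" --pt "-1 -0.017 0.0023 0.129 -0.5" --pt "-1 -0.017 0.0023 0.129 -0.5"

```text
time: 6.6
tcp_pos: [0.592, 0.2479, 0.1607]
tcp_rot: [-0.001, -0.645, 0.764, 0.0]
force: [0.3, 0.2, -1.3]
grip_width: 0.225
```

```bash
python3 - <<'E'
from h import *
p,w=cloud("scene"); s=ctrl.sense(); y=np.deg2rad(-100.1); print(s["tcp_pos"],s["force"])
print("pred",px("scene",s["tcp_pos"]+[0,0,.0187]-.118*np.array([.5*np.cos(y),.5*np.sin(y),.866])))
totool([.5923,.2540,.1415])
cv2.imwrite("pics/s4.png",cv2.resize(p[100:190,280:400],(800,600),interpolation=cv2.INTER_CUBIC))
E
```

```text
[0.59268569 0.24821774 0.16196915] [ 0.21031369 -0.61014656 -1.33155129]
pred [334.13652597 161.67709117]
shift mm [-5.6  1.3 20.5] xyaw -99.61553043575837 z [-0. -0. -1.]
```

View pics/s4.png

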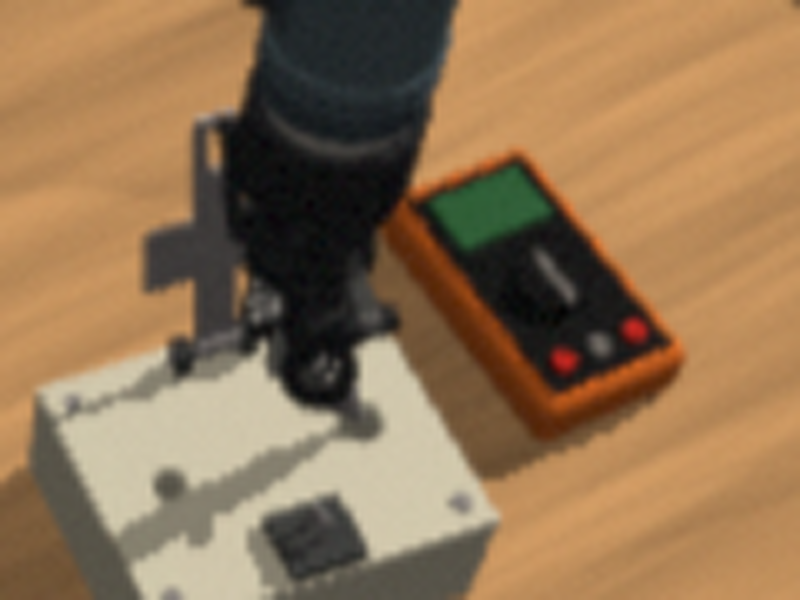

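>>> drive_tool --pt "-1 -0.0056 0.0013 0.003 -0.4" --pt "-1 -0.0056 0.0013 0.008 -0.4" --pt "-1 -0.0056 0.0013 0.013 -0.4" --pt "-1 -0.0056 0.0013 0.018 -0.4" --pt "-1 -0.0056 0.0013 0.0205 -0.4" --pt "-1 -0.0056 0.0013 0.0205 -0.4"

```text
time: 7.25
tcp_pos: [0.5925, 0.2549, 0.1412]
tcp_rot: [0.0, -0.648, 0.761, 0.0]
force: [1.1, 2.4, -0.4]
grip_width: 0.223
```

>>> drive_tool --pt "-1 -0.006 0 -0.002 0" --pt "-1 -0.012 0 -0.004 0" --pt "-1 -0.02 0 -0.0075 0" --pt "-1 -0.029 0 -0.0105 0" --pt "-1 -0.038 0 -0.0123 0" --pt "-1 -0.047 0 -0.0135 0" --pt "-1 -0.055 0 -0.0138 0" --pt "-1 -0.055 0 -0.0138 0"

```text
time: 8.05
tcp_pos: [0.6017, 0.3103, 0.1555]
tcp_rot: [0.001, -0.649, 0.761, -0.0]
force: [0.7, -2.0, 2.4]
grip_width: 0.222
```

```bash
python3 - <<'E'
from h import *
p,w=cloud("scene"); s=ctrl.sense(); print(s["tcp_pos"],s["force"])
pw,_=imaging.snapshot("wrist")
totool([.602,.309,.155])
a=cv2.resize(p[70:190,300:380],(400,600),interpolation=cv2.INTER_CUBIC); b=cv2.resize(pw[:300,150:350],(400,600))
cv2.imwrite("pics/s5.png",np.hstack([a,b]))
E
```

```text
[0.60164854 0.30996599 0.15534903] [ 1.66264475 -2.33972794  0.64196482]
shift mm [ 0.6 -0.6  0.2] xyaw -99.13848904240496 z [ 0.001  0.002 -1.   ]
```

View pics/s5.png

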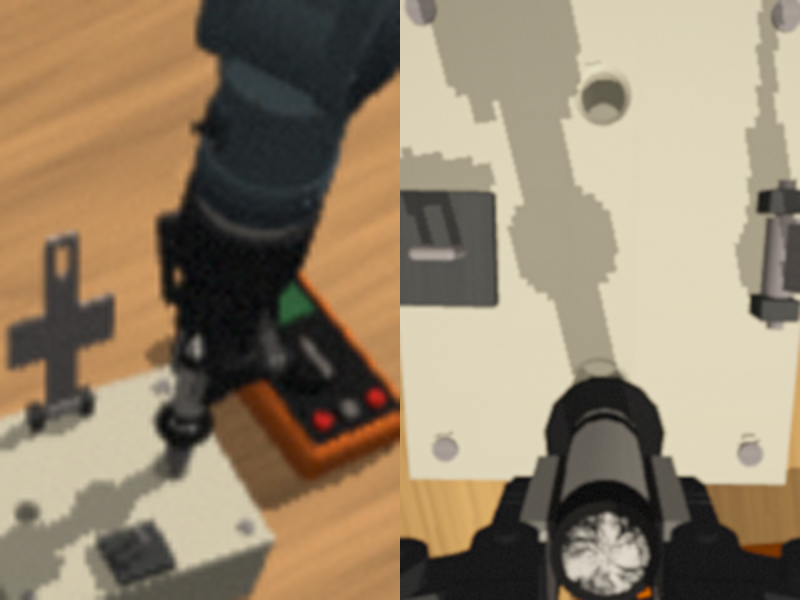

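>>> drive_tool --pt "-1 0 0 0.004 0" --pt "-1 0 0 0.008 0" --pt "-1 0 0 0.012 0" --pt "-1 0 0 0.016 0" --pt "-1 0 0 0.02 0" --pt "-1 0 0 0.02 0"

```text
time: 8.75
tcp_pos: [0.6017, 0.3074, 0.1342]
tcp_rot: [-0.0, -0.648, 0.762, -0.001]
force: [4.4, -3.3, -1.1]
grip_width: 0.222
```

>>> drive_tool --pt "-1 0.0005 0.0005 0.004 0" --pt "-1 0.0005 0.0005 0.008 0" --pt "-1 0.0005 0.0005 0.012 0" --pt "-1 0.0005 0.0005 0.015 0" --pt "-1 0.0005 0.0005 0.018 0" --pt "-1 0.0005 0.0005 0.018 0"

```text
time: 9.35
tcp_pos: [0.6015, 0.3072, 0.1165]
tcp_rot: [0.0, -0.648, 0.762, -0.001]
force: [4.5, -4.0, -0.7]
grip_width: 0.22
```

>>> drive_tool --pt "-1 0.0005 0.0005 0.002 0" --pt "-1 0.0005 0.0005 0.004 0" --pt "-1 0.0005 0.0005 0.006 0" --pt "-1 0.0005 0.0005 0.006 0"

```text
time: 9.75
tcp_pos: [0.6019, 0.3084, 0.1134]
tcp_rot: [0.002, -0.648, 0.762, -0.001]
force: [1.8, -2.9, 9.9]
grip_width: 0.222
```

```bash
python3 - <<'E'
from h import *
s=ctrl.sense(); print(s["tcp_pos"],s["force"])
p,w=cloud("wrist"); x,y,z=np.moveaxis(w,-1,0)
g=np.hypot(x-.602,y-.308)<.03
for a in np.arange(.068,.18,.004):
    m=g&(z>a)&(z<a+.004)
    if m.sum()>5: print(round(a,3),m.sum(),w[m].mean(0).round(4))
E
```

```text
[0.60185409 0.30835062 0.11335126] [ 1.75019581 -2.91109908  9.91173876]
0.068 2614 [0.6009 0.2966 0.0696]
0.072 768 [0.5988 0.2972 0.0753]
0.076 622 [0.6012 0.3026 0.0766]
0.08 24 [0.6002 0.2983 0.0818]
0.084 49 [0.5994 0.298  0.0864]
0.088 82 [0.5991 0.298  0.0905]
0.092 81 [0.5998 0.2986 0.0936]
0.096 64 [0.6002 0.2975 0.098 ]
0.1 73 [0.5994 0.2975 0.102 ]
0.104 75 [0.5996 0.2971 0.1062]
0.108 79 [0.5992 0.2969 0.1101]
0.112 106 [0.5998 0.2974 0.1142]
0.116 176 [0.5992 0.2975 0.1182]
0.12 297 [0.5994 0.2986 0.1221]
0.124 298 [0.5994 0.2985 0.1261]
0.128 350 [0.5998 0.2985 0.1299]
0.132 391 [0.5993 0.2983 0.1341]
0.136 384 [0.5991 0.2983 0.138 ]
0.14 342 [0.5999 0.2981 0.1418]
0.144 375 [0.5993 0.2976 0.1461]
0.148 759 [0.6003 0.3032 0.1501]
0.152 2535 [0.5999 0.3014 0.1549]
0.156 1030 [0.6011 0.3013 0.1579]
0.16 674 [0.6012 0.2987 0.1619]
0.164 841 [0.6036 0.2991 0.1664]
0.168 550 [0.608  0.299  0.1691]
0.172 40 [0.5988 0.301  0.1742]
0.176 353 [0.5981 0.2932 0.1787]
```

>>> drive_tool --pt "0 0 0 0 0" --pt "0 0 0 0 0" --pt "0 0 0 0 0" --pt "0 0 0 0 0" --pt "0 0 0 -0.01 0" --pt "0 0 0 -0.045 0" --pt "0 0 0 -0.09 0" --pt "0 0 0 -0.137 0"

```text
time: 10.6
tcp_pos: [0.5992, 0.3078, 0.2495]
tcp_rot: [-0.001, -0.648, 0.761, 0.0]
force: [0.7, 0.4, 1.1]
grip_width: 0.502
```

>>> drive_tool --pt "1 0.03 0 0 8.5" --pt "1 0.07 0 0 17" --pt "1 0.11 -0.011 0 25.5" --pt "1 0.15 -0.011 0 34" --pt "1 0.19 -0.011 0 42.5" --pt "1 0.23 -0.011 0 51" --pt "1 0.27 -0.011 0 59.5" --pt "1 0.27 -0.011 0 68" --pt "1 0.27 -0.011 0 76.5" --pt "1 0.27 -0.011 0 85" --pt "1 0.27 -0.011 0 93.5" --pt "1 0.27 -0.011 0 102"

```text
time: 11.8
tcp_pos: [0.5679, 0.0397, 0.2489]
tcp_rot: [0.0, 0.187, 0.982, 0.0]
force: [-0.0, -0.4, -0.3]
grip_width: 1.001
```

>>> drive_tool --pt "1 0 0 0 0" --pt "1 0 0 0 0"

```text
time: 12.0
tcp_pos: [0.5679, 0.0397, 0.2486]
tcp_rot: [0.0, 0.182, 0.983, 0.0]
force: [-0.5, -0.7, 0.3]
grip_width: 1.0
```

```bash
python3 - <<'E'
from h import *
s=ctrl.sense(); print(s["tcp_pos"],s["force"],s["joint_positions"])
p,w=cloud("wrist"); x,y,z=np.moveaxis(w,-1,0)
g=(abs(x-.585)<.09)&(abs(y-.03)<.08)
m=g&(z>.003)&(z<.012); r=rect(w[m][:,:2]); print(r)
m=g&(np.hypot(x-.585,y-.035)<.07)&(z>.148); print("end",w[m].mean(0),m.sum())
for a in np.arange(.09,.155,.012):
    m=g&(z>a)&(z<a+.012); q=w[m]; print(round(a,3),m.sum(),q.mean(0).round(4))
pp,ww=cloud("scene"); x,y,z=np.moveaxis(ww,-1,0); m=(np.hypot(x-.602,y-.309)<.04)&(z>.08); print("pump",ww[m].mean(0),ww[m].max(0))
totool([.570,.041,.109])
E
```

```text
[0.56793727 0.03971397 0.24859463] [-0.45629306 -0.74981603  0.30727042] [-4.17590299e-02  3.61626629e-01  1.02486665e-01  1.31107028e+00
  2.86352098e-04  3.24676392e-01]
(array([610.8,  26.2]), array([ 80.1, 100.1]), 68.5)
end [0.55935754 0.04516968 0.3198407 ] 39555
0.09 44 [0.5962 0.0312 0.0958]
0.102 42 [0.5882 0.0345 0.1084]
0.114 49 [0.5822 0.0374 0.12  ]
0.126 58 [0.5756 0.0394 0.1321]
0.138 226 [0.5619 0.0452 0.1468]
0.15 84 [0.5646 0.0442 0.1511]
pump [0.60425227 0.30163054 0.12641588] [0.61209263 0.31895235 0.16040757]
shift mm [ -1.4   1.9 139.4] xyaw 158.94865265369063 z [ 0.  0. -1.]
```

>>> drive_tool --pt "1 -0.003 0.0024 0.05 0.5" --pt "1 -0.003 0.0024 0.09 0.5" --pt "1 -0.003 0.0024 0.125 0.5" --pt "1 -0.003 0.0024 0.139 0.5" --pt "1 -0.003 0.0024 0.139 0.5" --pt "-1 -0.003 0.0024 0.139 0.5" --pt "-1 -0.003 0.0024 0.139 0.5" --pt "-1 -0.003 0.0024 0.139 0.5" --pt "-1 -0.003 0.0024 0.139 0.5" --pt "-1 -0.003 0.0024 0.139 0.5" --pt "-1 -0.003 0.0024 0.139 0.5" --pt "-1 -0.003 0.0024 0.139 0.5" --squeeze 35

```text
time: 13.3
tcp_pos: [0.572, 0.0409, 0.1098]
tcp_rot: [0.001, 0.188, 0.982, 0.0]
force: [-1.3, 0.4, 5.0]
grip_width: 0.154
```

>>> drive_tool --pt "-1 0 0 0 0" --pt "-1 0.005 0 -0.0087 0" --pt "-1 0.01 0 -0.0173 0" --pt "-1 0.015 0 -0.026 0" --pt "-1 0.02 0 -0.0346 0" --pt "-1 0.025 0 -0.0433 0" --pt "-1 0.03 0 -0.052 0" --pt "-1 0.035 0 -0.0606 0" --pt "-1 0.04 0 -0.0693 0" --pt "-1 0.045 0 -0.078 0" --pt "-1 0.05 0 -0.0866 0" --pt "-1 0.05 0 -0.12 0"

```text
time: 14.5
tcp_pos: [0.5216, 0.0596, 0.2268]
tcp_rot: [-0.004, 0.188, 0.982, -0.001]
force: [0.7, -0.0, -0.7]
grip_width: 0.151
```

```bash
python3 - <<'E'
from h import *
s=ctrl.sense(); print(s["tcp_pos"],s["force"],s["tcp_rot"])
y=np.deg2rad(-100.1); d=np.array([.5*np.cos(y),.5*np.sin(y),.866]); T=np.array([.5837,.2067,.07+.02]);
totool(T+.120*d-[0,0,.0187])
E
```

```text
[0.52162156 0.05956817 0.22680138] [ 0.7204068  -0.01525117 -0.70690412] [-3.78723349e-03  1.87861359e-01  9.82188071e-01 -6.00353535e-04]
shift mm [-15.8 101.   51.2] xyaw 158.34329745552728 z [-0.008  0.    -1.   ]
```

>>> drive_tool --pt "-1 0 0 -0.03 -8.5" --pt "-1 0 0 -0.03 -17" --pt "-1 0 0 -0.03 -25.5" --pt "-1 0 0.02 -0.03 -34" --pt "-1 -0.01 0.04 -0.03 -42.5" --pt "-1 -0.016 0.06 -0.03 -51" --pt "-1 -0.016 0.08 -0.03 -59.5" --pt "-1 -0.016 0.1 -0.03 -68" --pt "-1 -0.016 0.1 -0.03 -76.5" --pt "-1 -0.016 0.1 -0.03 -85" --pt "-1 -0.016 0.1 -0.03 -93.5" --pt "-1 -0.016 0.1 -0.03 -101.6"

```text
time: 15.7
tcp_pos: [0.5766, 0.1464, 0.2593]
tcp_rot: [-0.0, -0.645, 0.764, 0.0]
force: [1.5, 0.4, -0.9]
grip_width: 0.15
```

>>> drive_tool --pt "-1 0 0 0.03 0" --pt "-1 0 0 0.06 0" --pt "-1 0 0 0.081 0" --pt "-1 0 0 0.081 0"

```text
time: 16.1
tcp_pos: [0.574, 0.1459, 0.1749]
tcp_rot: [-0.003, -0.642, 0.766, 0.002]
force: [-1.0, -0.2, -2.0]
grip_width: 0.158
```

```bash
python3 - <<'E'
from h import *
p,_=imaging.snapshot("scene"); s=ctrl.sense(); y=np.deg2rad(-100.1); d=np.array([.5*np.cos(y),.5*np.sin(y),.866]); print(s["tcp_pos"],s["force"])
t=s["tcp_pos"]+[0,0,.0187]-.119*d
print("tip",t,"crop px",(px("scene",t)-[270,110])*8,"socket",(px("scene",[.5837,.2067,.07])-[270,110])*8)
r=np.array([np.cos(y),np.sin(y),0])
totool(np.array([.5837,.2067,.07-.011])-r*.002+.119*d-[0,0,.0187])
cv2.imwrite("pics/s6.png",cv2.resize(p[110:185,270:370],(800,600),interpolation=cv2.INTER_CUBIC))
E
```

```text
[0.57533409 0.14611686 0.17703719] [-0.22086439  0.11609778 -0.04603349]
tip [0.58576841 0.2046948  0.09268319] crop px [288.4466903  469.73675133] socket [283.33149985 494.50806464]
shift mm [-3.6  2.3 33.7] xyaw -100.0720161525955 z [-0.004 -0.    -1.   ]
```

View pics/s6.png

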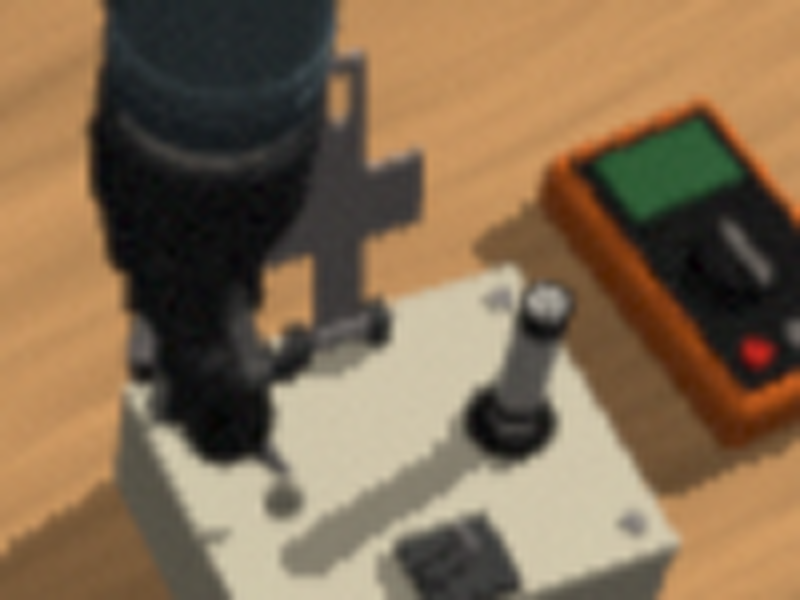

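>>> drive_tool --pt "-1 -0.0046 0.0018 0.008 0" --pt "-1 -0.0046 0.0018 0.016 0" --pt "-1 -0.0046 0.0018 0.023 0" --pt "-1 -0.0046 0.0018 0.028 0" --pt "-1 -0.0046 0.0018 0.032 0" --pt "-1 -0.0046 0.0018 0.032 0"

```text
time: 16.75
tcp_pos: [0.5754, 0.151, 0.1454]
tcp_rot: [-0.0, -0.642, 0.766, 0.0]
force: [-0.6, 0.8, -0.6]
grip_width: 0.153
```

```bash
python3 - <<'E'
from h import *
p,_=imaging.snapshot("scene"); s=ctrl.sense(); print(s["tcp_pos"],s["force"])
totool([.5837,.2067,.07-.012+.119-.0187])
E
```

```text
[0.57564302 0.15102814 0.14579757] [ 0.12934485  0.20107082 -1.86012146]
shift mm [-56.2   1.8 -12.5] xyaw -100.07856275121264 z [-0.001 -0.    -1.   ]
```

>>> drive_tool --pt "-1 -0.0055 0.0003 -0.002 0" --pt "-1 -0.011 0.0005 -0.004 0" --pt "-1 -0.0195 0.001 -0.0075 0" --pt "-1 -0.0285 0.0013 -0.0097 0" --pt "-1 -0.0375 0.0016 -0.0113 0" --pt "-1 -0.047 0.0018 -0.0122 0" --pt "-1 -0.056 0.0018 -0.0125 0" --pt "-1 -0.056 0.0018 -0.0125 0"

```text
time: 17.6
tcp_pos: [0.5844, 0.2083, 0.1587]
tcp_rot: [0.001, -0.643, 0.766, 0.0]
force: [0.9, -1.9, 1.2]
grip_width: 0.158
```

```bash
python3 - <<'E'
from h import *
p,_=imaging.snapshot("scene"); s=ctrl.sense(); print(s["tcp_pos"],s["force"])
totool([.5837,.2067,.1463])
p,w=cloud("wrist"); x,y,z=np.moveaxis(w,-1,0)
g=np.hypot(x-.5837,y-.2067)<.022
for a in np.arange(.068,.21,.008):
    m=g&(z>a)&(z<a+.008)
    if m.sum()>5: print(round(a,3),m.sum(),w[m].mean(0).round(4))
E
```

```text
[0.5841726  0.20791273 0.15854019] [ 1.5172037  -1.86057107 -0.42420883]
shift mm [ 1.3  0.3 12.2] xyaw -99.99725052984462 z [ 0.     0.001 -1.   ]
0.068 1025 [0.5821 0.1965 0.0695]
0.116 1649 [0.5823 0.2003 0.1223]
0.124 92 [0.5822 0.2022 0.1274]
0.132 98 [0.5824 0.2012 0.136 ]
0.14 106 [0.5825 0.2006 0.1443]
0.148 119 [0.582  0.2004 0.152 ]
0.156 214 [0.5817 0.1995 0.161 ]
0.164 517 [0.5823 0.1993 0.1683]
0.172 653 [0.5818 0.1994 0.1761]
0.18 755 [0.5822 0.1993 0.184 ]
0.188 964 [0.5824 0.2016 0.1931]
0.196 2071 [0.5826 0.2018 0.2011]
0.204 1139 [0.5824 0.1992 0.2074]
```

>>> drive_tool --pt "-1 0 0 0.004 0" --pt "-1 0 0 0.008 0" --pt "-1 0 0 0.012 0" --pt "-1 0.0005 0 0.016 0" --pt "-1 0.001 0 0.02 0" --pt "-1 0.001 0 0.02 0"

```text
time: 18.3
tcp_pos: [0.5835, 0.2054, 0.1378]
tcp_rot: [-0.0, -0.642, 0.767, 0.0]
force: [1.4, -1.4, -2.3]
grip_width: 0.153
```

>>> drive_tool --pt "-1 0 0 0.004 0" --pt "-1 0 0 0.008 0" --pt "-1 0 0 0.012 0" --pt "-1 0 0 0.016 0" --pt "-1 0 0 0.02 0" --pt "-1 0 0 0.022 0" --pt "-1 0 0 0.022 0"

```text
time: 19.0
tcp_pos: [0.5836, 0.2055, 0.1161]
tcp_rot: [-0.0, -0.642, 0.766, 0.0]
force: [1.1, -1.0, -0.5]
grip_width: 0.149
```

>>> drive_tool --pt "-1 0 0 0.002 0" --pt "-1 0 0 0.004 0" --pt "-1 0 0 0.0055 0" --pt "-1 0 0 0.0055 0"

```text
time: 19.4
tcp_pos: [0.584, 0.2058, 0.1119]
tcp_rot: [0.001, -0.642, 0.766, -0.0]
force: [-0.5, -0.9, 4.2]
grip_width: 0.158
```

```bash
python3 - <<'E'
from h import *
s=ctrl.sense(); print(s["tcp_pos"],s["force"])
p,w=cloud("wrist"); x,y,z=np.moveaxis(w,-1,0)
g=np.hypot(x-.5837,y-.2067)<.022
h,e=np.histogram(z[g],np.arange(.066,.17,.002)); print([(round(b,3),int(a)) for a,b in zip(h,e) if a>150])
E
```

```text
[0.58396757 0.20577857 0.11194026] [-0.48194215 -0.86676374  4.2069552 ]
[(np.float64(0.068), 378), (np.float64(0.074), 877), (np.float64(0.076), 731), (np.float64(0.124), 156), (np.float64(0.126), 170), (np.float64(0.13), 177), (np.float64(0.132), 171), (np.float64(0.134), 191), (np.float64(0.136), 193), (np.float64(0.138), 186), (np.float64(0.14), 176), (np.float64(0.142), 163), (np.float64(0.146), 217), (np.float64(0.148), 452), (np.float64(0.15), 175), (np.float64(0.152), 221), (np.float64(0.154), 1280), (np.float64(0.156), 396), (np.float64(0.158), 371), (np.float64(0.16), 219), (np.float64(0.162), 190), (np.float64(0.164), 210), (np.float64(0.166), 241)]
```

>>> drive_tool --pt "0 0 0 0 0" --pt "0 0 0 0 0" --pt "0 0 0 0 0" --pt "0 0 0 0 0" --pt "0 0 0 -0.01 0" --pt "0 0 0 -0.05 0" --pt "0 0 0 -0.1 0" --pt "-1 0 0 -0.158 8" --pt "-1 0 0 -0.158 16" --pt "-1 -0.01 0.03 -0.158 24" --pt "-1 -0.03 0.07 -0.158 32" --pt "-1 -0.045 0.1 -0.158 40"

```text
time: 20.65
tcp_pos: [0.4917, 0.2682, 0.2702]
tcp_rot: [0.0, -0.339, 0.941, 0.0]
force: [-0.1, 0.9, 0.1]
grip_width: -0.004
```

>>> drive_tool --pt "-1 0.013 0.025 0 8" --pt "-1 0.013 0.025 0 16" --pt "-1 0.013 0.025 0 24" --pt "-1 0.013 0.025 0 32" --pt "-1 0.013 0.025 0 40" --pt "-1 0.013 0.025 0 50" --pt "-1 0.013 0.025 0 50"

```text
time: 21.35
tcp_pos: [0.4672, 0.2783, 0.2699]
tcp_rot: [0.0, 0.088, 0.996, 0.0]
force: [0.0, 0.3, -0.3]
grip_width: 0.002
```

```bash
cat >> h.py <<'E'
C=np.array([.592,.257]); a=np.deg2rad(-10.1); RX=np.array([np.cos(a),np.sin(a)]); RY=np.array([-RX[1],RX[0]])
def rk(P): P=np.asarray(P); return np.stack([(P[...,:2]-C)@RX,(P[...,:2]-C)@RY,P[...,2]-.07],-1)
def wd(x,y,z): return np.r_[C+x*RX+y*RY,z+.07]
E
python3 - <<'E'
from h import *
s=ctrl.sense(); print(s["tcp_pos"],s["force"],"rack",rk(s["tcp_pos"]))
totool(wd(-.125,0,.2))
for n in ("scene","top"):
    p,w=cloud(n); q=rk(w); x,y,z=np.moveaxis(q,-1,0)
    for nm,yy in (("pump",.052),("driver",-.052)):
        m=(np.hypot(x,y-yy)<.03)&(z>.012); print(n,nm,m.sum(),q[m].mean(0),q[m][:,2].max())
    m=(abs(y)<.045)&(z>.02)&(x<-.03)&(x>-.11)&(z<.155); 
    for a in (.03,.06,.09,.12): 
        k=m&(z>a)&(z<a+.03); print(" hasp",k.sum(),q[k].mean(0))
    cv2.imwrite(f"pics/{n}7.png",cv2.resize(p[90:190,270:400] if n=="scene" else p[130:230,130:260],(780,600),interpolation=cv2.INTER_CUBIC))
E
```

```text
[0.4671645  0.2782866  0.26987938] [ 0.00068719  0.29610437 -0.26587266] rack [-0.12663391 -0.00093526  0.19987938]
shift mm [-1.6  0.9 -0.1] xyaw 169.87135801845486 z [ 0.001  0.    -1.   ]
scene pump 118 [0.00381701 0.04592702 0.05768876] 0.09003127902374158
scene driver 74 [ 0.00304366 -0.05640719  0.05556739] 0.08870260586551054
 hasp 68 [-0.06959958 -0.00164168  0.04682919]
 hasp 172 [-0.07751909 -0.00284643  0.07572814]
 hasp 60 [-0.08580891 -0.00164445  0.10383064]
 hasp 37 [-0.0947197  -0.00185845  0.13486189]
top pump 63 [-0.0037671   0.04909252  0.063671  ] 0.090075562679854
top driver 37 [-0.00262862 -0.05398861  0.05751735] 0.09517221268344828
 hasp 17 [-0.07130901 -0.00261114  0.04719379]
 hasp 48 [-0.07986541 -0.00302392  0.07628244]
 hasp 19 [-0.08841457 -0.00469794  0.10589365]
 hasp 11 [-0.09792956 -0.0036564   0.13637818]
```

View pics/scene7.png

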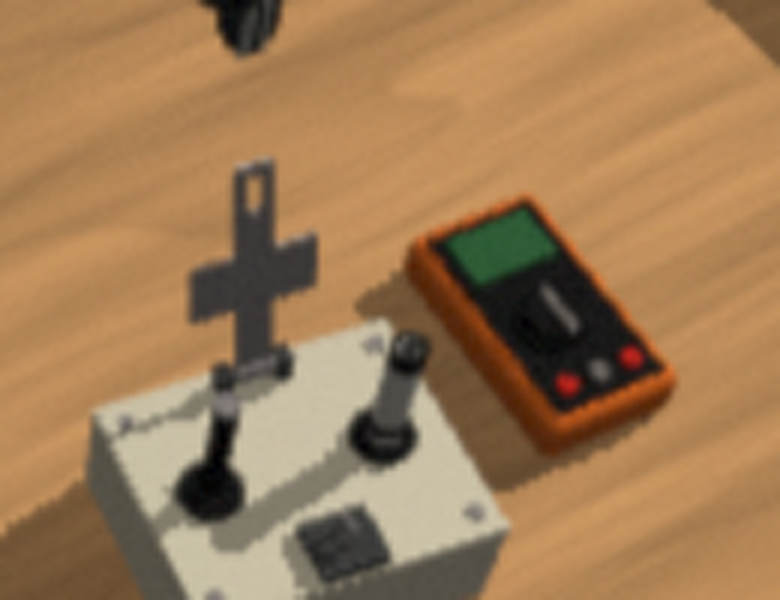

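>>> drive_tool --pt "-1 0 0.001 0.04 0" --pt "-1 0 0.001 0.075 0" --pt "-1 0 0.001 0.083 0" --pt "-1 -0.01 0.001 0.083 0" --pt "-1 -0.02 0.001 0.083 0" --pt "-1 -0.03 0.001 0.083 0" --pt "-1 -0.04 0.001 0.083 0" --pt "-1 -0.052 0.001 0.083 0" --pt "-1 -0.065 0.001 0.084 0" --pt "-1 -0.079 0.001 0.086 0" --pt "-1 -0.092 0.001 0.09 0" --pt "-1 -0.104 0.001 0.096 0"

```text
time: 22.65
tcp_pos: [0.5715, 0.2609, 0.1733]
tcp_rot: [0.001, 0.088, 0.996, 0.0]
force: [-0.7, 0.3, 0.8]
grip_width: -0.002
```

>>> drive_tool --pt "-1 -0.012 0 0.008 0" --pt "-1 -0.0224 0 0.0163 0" --pt "-1 -0.031 0 0.0265 0" --pt "-1 -0.0395 0 0.0377 0" --pt "-1 -0.044 0 0.0455 0" --pt "-1 -0.0476 0 0.054 0" --pt "-1 -0.05 0 0.0625 0" --pt "-1 -0.0527 0 0.0717 0" --pt "-1 -0.0527 0 0.0717 0"

```text
time: 23.55
tcp_pos: [0.6206, 0.2515, 0.0995]
tcp_rot: [-0.001, 0.088, 0.996, -0.0]
force: [-0.1, 0.1, 0.6]
grip_width: 0.004
```

```bash
python3 - <<'E'
from h import *
s=ctrl.sense(); print("rack",rk(s["tcp_pos"]),s["force"])
p,w=cloud("scene"); q=rk(w); x,y,z=np.moveaxis(q,-1,0)
for a in np.arange(-.04,.085,.015):
    k=(abs(y)<.01)&(x>a)&(x<a+.015)&(z<.06); print(round(a,3),k.sum(),np.nanmedian(z[k]) if k.sum() else 0)
cv2.imwrite("pics/s8.png",cv2.resize(p[110:190,290:400],(800,582),interpolation=cv2.INTER_CUBIC))
totool(wd(.077,0,.045))
E
```

```text
rack [ 0.02911644 -0.00036311  0.02954848] [-0.08531508  0.14315452  0.59316029]
-0.04 1 0.021282572839479708
-0.025 2 0.020428386365018925
-0.01 0 0
0.005 8 0.0016376508658851319
0.02 14 0.002208934640605509
0.035 48 0.03154028255597913
0.05 28 0.025617016952381555
0.065 100 -0.00506809977954642
0.08 24 -0.06973668399564709
shift mm [-47.7   0.1 -14.7] xyaw 169.9337223530799 z [-0.002 -0.    -1.   ]
```

View pics/s8.png

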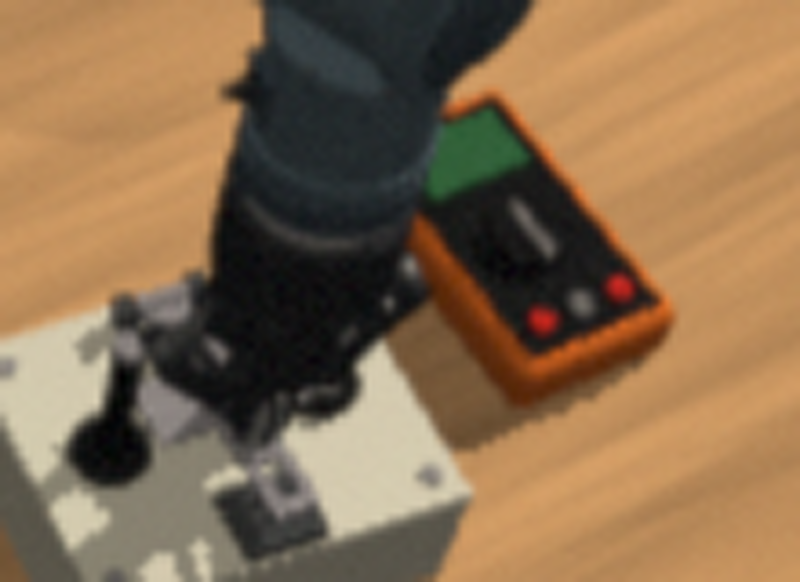

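>>> drive_tool --pt "-1 0 0 -0.025 0" --pt "-1 -0.015 0 -0.025 0" --pt "-1 -0.033 0 -0.025 0" --pt "-1 -0.048 0 -0.025 0" --pt "-1 -0.048 0 -0.015 0" --pt "-1 -0.048 0 -0.007 0" --pt "-1 -0.048 0 0 0" --pt "-1 -0.048 0 0.006 0" --pt "-1 -0.048 0 0.01 0" --pt "-1 -0.048 0 0.013 0" --pt "-1 -0.048 0 0.013 0"

```text
time: 24.7
tcp_pos: [0.6683, 0.2434, 0.0879]
tcp_rot: [-0.0, 0.088, 0.996, -0.0]
force: [0.2, -0.2, -0.3]
grip_width: 0.005
```

>>> drive_tool --pt "-1 0 0 0.001 0" --pt "-1 0 0 0.002 0" --pt "-1 0 0 0.003 0" --pt "-1 0 0 0.004 0" --pt "-1 0 0 0.004 0"

```text
time: 25.2
tcp_pos: [0.6689, 0.2434, 0.0843]
tcp_rot: [0.0, 0.088, 0.996, 0.0]
force: [0.0, -0.1, 0.3]
grip_width: 0.001
```

>>> drive_tool --pt "-1 0 0 0.001 0" --pt "-1 0 0 0.002 0" --pt "-1 0 0 0.002 0"

```text
time: 25.5
tcp_pos: [0.669, 0.2435, 0.0838]
tcp_rot: [0.0, 0.088, 0.996, 0.0]
force: [-2.1, -1.0, 5.8]
grip_width: -0.0
```

Contact at about 14 mm above the block, as expected for a closed hasp. I'll press slightly more, then back away and check.

>>> drive_tool --pt "-1 0 0 0.0015 0" --pt "-1 0 0 0.0015 0"

```text
time: 25.7
tcp_pos: [0.669, 0.2435, 0.0835]
tcp_rot: [0.001, 0.088, 0.996, 0.0]
force: [-3.6, -1.5, 10.6]
grip_width: 0.006
```

>>> drive_tool --pt "-1 0 0 -0.01 0" --pt "-1 0 0 -0.05 0" --pt "-1 0 0 -0.1 0" --pt "-1 0 0 -0.14 0" --pt "-1 0.05 0 -0.16 0" --pt "-1 0.1 0 -0.16 0" --pt "-1 0.15 0 -0.16 0" --pt "-1 0.2 0 -0.16 0" --pt "-1 0.25 0 -0.16 0" --pt "-1 0.25 0 -0.16 0"

```text
time: 26.7
tcp_pos: [0.4158, 0.2868, 0.2404]
tcp_rot: [-0.003, 0.086, 0.996, -0.001]
force: [1.0, -0.3, 0.8]
grip_width: 0.001
```

```bash
python3 - <<'E'
from h import *
s=ctrl.sense(); print("rack",rk(s["tcp_pos"]),s["force"],s["time"])
for n in ("scene","top"):
    p,w=cloud(n); q=rk(w); x,y,z=np.moveaxis(q,-1,0)
    print(n,[(round(a,3),round(float(np.nanmedian(z[k])),4)) for a in np.arange(-.04,.08,.012) if (k:=(abs(y)<.009)&(x>a)&(x<a+.012)&(z<.06)).sum()])
    for nm,yy in (("pump",.052),("driver",-.052)):
        m=(np.hypot(x,y-yy)<.025)&(z>.012); c=(np.hypot(x,y-yy)<.019)&(z>.002)&(z<.012)&(x>.008); print(nm,q[m][:,2].max(),np.median(z[c]))
    if n=="scene": cv2.imwrite("pics/s9.png",cv2.resize(p[110:190,290:400],(800,582),interpolation=cv2.INTER_CUBIC))
E
```

```text
rack [-0.17865113 -0.0016026   0.17043889] [ 1.03791176 -0.2519731   0.78600318] 26.7
scene [(np.float64(-0.04), 0.0151), (np.float64(-0.028), 0.0148), (np.float64(-0.016), 0.0141), (np.float64(-0.004), 0.0142), (np.float64(0.008), 0.0147), (np.float64(0.02), 0.0144), (np.float64(0.032), 0.0151), (np.float64(0.044), 0.0152), (np.float64(0.056), 0.0144), (np.float64(0.068), -0.0217)]
pump 0.09082348986327954 0.007601393241609744
driver 0.08938107285018854 0.006570959429317569
top [(np.float64(-0.04), 0.0125), (np.float64(-0.028), 0.0134), (np.float64(-0.016), 0.0137), (np.float64(-0.004), 0.0145), (np.float64(0.008), 0.0149), (np.float64(0.02), 0.0147), (np.float64(0.032), 0.0135), (np.float64(0.044), 0.0136), (np.float64(0.056), 0.0127), (np.float64(0.068), 0.0157)]
pump 0.09364245864893289 0.006604252437329594
driver 0.0900827605581414 0.004858989577455841
```

View pics/s9.png

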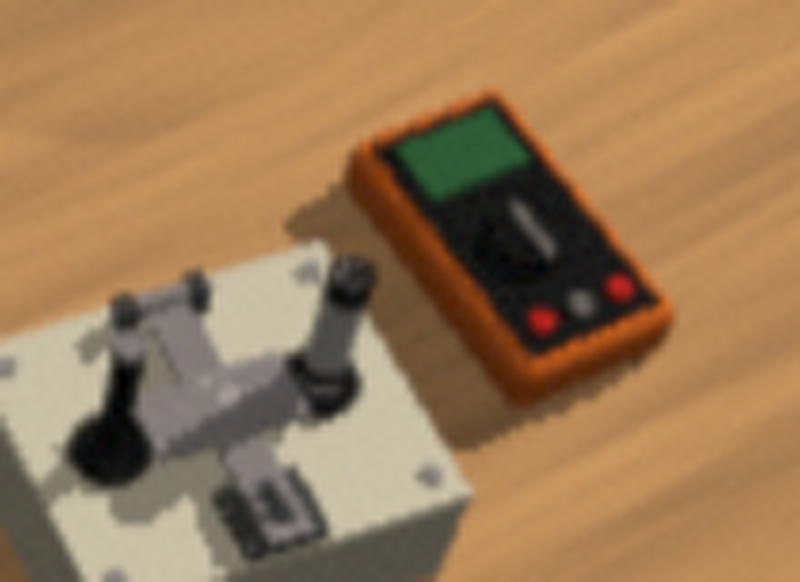

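The hasp lies level at about 14 mm with the staple in its slot. Both collars are seated, and the arm is clear.

```bash
python3 -c "
from plant import job
print(job.hand_in())"
```

```text
the job is handed in; nothing more can be done
None
```

Both tools are in the rack and the hasp is shut over them. I handed the job in at about 27 s of the 72 s.

- **Tools:** I gripped the pump first, then the driver, and drew each out of its slanted rest. I entered each point in its socket at the 30° lean, swung the tool upright there, and lowered it until the collar touched. Contact force was about 10 N for the pump and 4–5 N for the driver.
- **Hasp:** I pushed it over with the closed fingers and pressed it down at its tip with about 10 N.

Last checks, with the arm clear of everything:

- **Hasp:** level, with its upper face about 14 mm above the block along its whole length. In the last picture the staple shows in its slot.
- **Tools:** with the grip still closed on each, I measured its collar top about 6–7 mm above the block and its handle end about 85 mm above. Both fit a fully seated tool. The final outside views gave less exact heights: collar tops at 5–8 mm and handle ends at 89–94 mm. I put that down to depth noise, and the picture shows both seated.
- **Other things:** I never reached for the meter, spool, board or the purple look-alikes. The meter looks unmoved in the final picture. I did not check the others again at the end.
- **Forces:** every reading after a move was below about 11 N.

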